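# Clear the lute maker's curing cabinet

### The job

The varnished parts in the curing cabinet are dry. Push the cabinet's sash up until it stays open by itself, take out every tuning peg and every bridge, laying the dark pegs in the blue tray and the pale bridges in the green tray, and when the cabinet is cleared of them slide the sash fully shut again. Leave the wax tin in the cabinet and everything else on the bench where it is.

Things in the scene. Friction and masses are not known exactly. Their poses are not given: they have to be found in the camera images.
- sash (a joint): Travel (m) of the cabinet's clear sash, 0.8 kg, up a slope of 35 degrees that rises away from the robot: 0 = shut, 0.23 = top stop. Let go of below about 0.145 it slides shut by itself; from 0.15 up a brass counterweight arm and friction hold it where it is left. Raising it takes 4 to 9 N along the slope.
- sash_handle (a point): Middle of the sash's brass bar handle: round bar 12 mm thick, 140 mm long, centre line 48 mm off the pane (gap under it 35 mm), 30 mm up from the sash's lower edge. Site axes: x up the slope, y along the bar, z away from the pane. Each mm of sash travel takes it 0.819 mm along the cabinet's x and 0.574 mm up. Shut, it is about 102 mm above the bench.
- cabinet: Low wooden curing cabinet with clear panes, fixed to the bench, 300 mm deep (x), 500 mm wide (y), 240 mm high at the back. Origin: centre of its underside; x from its front (towards the robot) to its back, z up. Side walls 10 mm thick, their inner faces at y = +-240 mm; their tops and the sash rise at 35 degrees from the front lip.
- cabinet_in (a point): Point on the cabinet's grey-green floor, 20 mm above the bench, 50 mm in front of the cabinet's centre; axes as the cabinet. A 55 mm high ledge across the cabinet (from the bench), its front face 95 mm farther along x than this point, closes off the floor behind. At the start the parts' origins lie within 60 mm of it along x and 120 mm along y.
- cabinet_lip (a point): Middle of the top of the cabinet's front lip, 45 mm above the bench; the lip is 10 mm thick. Axes as the cabinet. With the sash at 0.21 the way in from above is open from here to 165 mm farther along x, where the sash's lower edge then stands 165 mm above the bench; parts farther in are reached with the tool tilted in under it.
- peg0: Tuning peg, dark brown wood, lying flat: round shaft 12 mm thick and 54 mm long from x = -40 to +14 mm, with a round flat head 26 mm across and 13 mm thick centred at x = +25 mm. Origin: underside, near its balance point; x axis along the shaft towards the head, z up. About 30 g. Some pegs are absent in some runs.
- peg1: Tuning peg, dark brown wood, lying flat: round shaft 12 mm thick and 54 mm long from x = -40 to +14 mm, with a round flat head 26 mm across and 13 mm thick centred at x = +25 mm. Origin: underside, near its balance point; x axis along the shaft towards the head, z up. About 30 g. Some pegs are absent in some runs.
- peg2: Tuning peg, dark brown wood, lying flat: round shaft 12 mm thick and 54 mm long from x = -40 to +14 mm, with a round flat head 26 mm across and 13 mm thick centred at x = +25 mm. Origin: underside, near its balance point; x axis along the shaft towards the head, z up. About 30 g. Some pegs are absent in some runs.
- peg3: Tuning peg, dark brown wood, lying flat: round shaft 12 mm thick and 54 mm long from x = -40 to +14 mm, with a round flat head 26 mm across and 13 mm thick centred at x = +25 mm. Origin: underside, near its balance point; x axis along the shaft towards the head, z up. About 30 g. Some pegs are absent in some runs.
- bridge0: Instrument bridge, flat pale maple plate 12 mm thick lying flat: body 34 mm wide (y) from x = -18 to +28 mm, with a wider foot 42 mm across from x = -29 to -17 mm, dark holes on its face. Origin: underside, near its balance point; x axis from foot to crown, z up. About 40 g. Some bridges are absent in some runs.
- bridge1: Instrument bridge, flat pale maple plate 12 mm thick lying flat: body 34 mm wide (y) from x = -18 to +28 mm, with a wider foot 42 mm across from x = -29 to -17 mm, dark holes on its face. Origin: underside, near its balance point; x axis from foot to crown, z up. About 40 g. Some bridges are absent in some runs.
- bridge2: Instrument bridge, flat pale maple plate 12 mm thick lying flat: body 34 mm wide (y) from x = -18 to +28 mm, with a wider foot 42 mm across from x = -29 to -17 mm, dark holes on its face. Origin: underside, near its balance point; x axis from foot to crown, z up. About 40 g. Some bridges are absent in some runs.
- tin: Flat round steel wax tin with an orange lid, 42 mm across and 22 mm high, standing on the cabinet floor among the parts; it stays there. Origin: centre of its underside.
- blue_tray: Blue open tray, 180 mm (x) by 140 mm (y) outside, 35 mm high, walls and floor 5 mm thick, fixed to the bench to one side of the cabinet (which side varies). Origin: centre of its underside, z up. For the pegs.
- green_tray: Green open tray, 180 mm (x) by 140 mm (y) outside, 35 mm high, walls and floor 5 mm thick, fixed to the bench to one side of the cabinet (which side varies). Origin: centre of its underside, z up. For the bridges.
- glue: Small amber glue bottle with a red cap, 36 mm across, 75 mm high; not part of the job. Origin: underside.
- sanding_block: Cork sanding block, 100 x 55 x 35 mm; not part of the job. Origin: underside.
- hammer: Hammer lying on the bench; not part of the job. Origin: underside.
- screwdriver: Screwdriver lying on the bench; not part of the job. Origin: underside.
- brush: Brush lying on the bench; not part of the job. Origin: underside.
- offcut: Dark wood offcut, 120 x 40 x 25 mm; not part of the job. Origin: underside.

How it is judged (in metres and radians):
On the way, in this order (a step that is already met when the one before it is completed fails the run):
1. the sash is up and stays up by itself, with the gripper off it (value of joint sash above 0.14 m and velocity of joint sash between -0.005 and 0.005 m/s and contact force between the fingers and sash below 0.1 N), for 0.5 s.
2. every peg lies in the blue tray and every bridge in the green tray, the sash still up (x of peg0 in the frame of blue_tray between -0.085 and 0.085 m and y of peg0 in the frame of blue_tray between -0.065 and 0.065 m and z of peg0 in the frame of blue_tray between 0 and 0.04 m and x of peg1 in the frame of blue_tray between -0.085 and 0.085 m and y of peg1 in the frame of blue_tray between -0.065 and 0.065 m and z of peg1 in the frame of blue_tray between 0 and 0.04 m and x of peg2 in the frame of blue_tray between -0.085 and 0.085 m and y of peg2 in the frame of blue_tray between -0.065 and 0.065 m and z of peg2 in the frame of blue_tray between 0 and 0.04 m and x of peg3 in the frame of blue_tray between -0.085 and 0.085 m and y of peg3 in the frame of blue_tray between -0.065 and 0.065 m and z of peg3 in the frame of blue_tray between 0 and 0.04 m and x of bridge0 in the frame of green_tray between -0.085 and 0.085 m and y of bridge0 in the frame of green_tray between -0.065 and 0.065 m and z of bridge0 in the frame of green_tray between 0 and 0.04 m and x of bridge1 in the frame of green_tray between -0.085 and 0.085 m and y of bridge1 in the frame of green_tray between -0.065 and 0.065 m and z of bridge1 in the frame of green_tray between 0 and 0.04 m and x of bridge2 in the frame of green_tray between -0.085 and 0.085 m and y of bridge2 in the frame of green_tray between -0.065 and 0.065 m and z of bridge2 in the frame of green_tray between 0 and 0.04 m and value of joint sash above 0.12 m), for 0.2 s.
At the end, for the whole second after the job is handed in: Every peg present lies at rest inside the blue tray and every bridge present inside the green tray (centre within the walls, no higher than about the rim), and the sash is fully shut (within 8 mm of its stop) (x of peg0 in the frame of blue_tray between -0.085 and 0.085 m and y of peg0 in the frame of blue_tray between -0.065 and 0.065 m and z of peg0 in the frame of blue_tray between 0 and 0.04 m and x of peg1 in the frame of blue_tray between -0.085 and 0.085 m and y of peg1 in the frame of blue_tray between -0.065 and 0.065 m and z of peg1 in the frame of blue_tray between 0 and 0.04 m and x of peg2 in the frame of blue_tray between -0.085 and 0.085 m and y of peg2 in the frame of blue_tray between -0.065 and 0.065 m and z of peg2 in the frame of blue_tray between 0 and 0.04 m and x of peg3 in the frame of blue_tray between -0.085 and 0.085 m and y of peg3 in the frame of blue_tray between -0.065 and 0.065 m and z of peg3 in the frame of blue_tray between 0 and 0.04 m and x of bridge0 in the frame of green_tray between -0.085 and 0.085 m and y of bridge0 in the frame of green_tray between -0.065 and 0.065 m and z of bridge0 in the frame of green_tray between 0 and 0.04 m and x of bridge1 in the frame of green_tray between -0.085 and 0.085 m and y of bridge1 in the frame of green_tray between -0.065 and 0.065 m and z of bridge1 in the frame of green_tray between 0 and 0.04 m and x of bridge2 in the frame of green_tray between -0.085 and 0.085 m and y of bridge2 in the frame of green_tray between -0.065 and 0.065 m and z of bridge2 in the frame of green_tray between 0 and 0.04 m and linear speed of each of peg0, peg1, peg2, peg3, bridge0, bridge1, bridge2 below 0.02 m/s and value of joint sash below 0.008 m); the robot touches nothing.
It fails at once if the wax tin is pushed more than 50 mm or tipped over (distance of tin from where it was at the start of the episode above 0.05 m or angle between tin's own z axis and vertical above 0.7 rad).
It fails at once if something else on the bench is moved more than 50 mm (distance of any of glue, sanding_block, hammer, screwdriver, brush, offcut from where it was at the start of the episode above 0.05 m).
Of peg0, peg1, peg2, peg3, bridge0, bridge1, bridge2 only 4 to 6 are there at a start; the rules pass over those that are not, and their reading is None.
At some moment in a run one of peg0, peg1, peg2, peg3, bridge0, bridge1, bridge2 may be knocked a few centimetres aside while the robot is not near it.
Once in a run the grip may slacken for a moment while it holds something.
It also fails if it takes over 210 s, if anything falls off the work surface, if the arm or the gripper's body presses on something with over 40 N, if the wrist force passes 120 N, or if a joint passes its speed limit or range.

### The arm

A 6-joint arm with a two-finger parallel gripper is mounted at the origin on the work surface. World frame = base frame: x ahead of the robot, y to its left, z up, the work surface at z = 0. Lengths are in m, angles in degrees, forces in N, time in s.
With the tool pointing down it reaches from about 0.4 to 0.825 m from the base axis. Payload 7 kg.
Tool frame: the origin (TCP) lies midway between the tips of the shut fingers; the grasp point (between the pads) lies r.grip_depth behind it (r.grip_depth is the distance from the TCP to the grasp point, in m); z points along the fingers, y is the line along which they close (so a half turn about z gives the same grasp; the last joint's range is limited). The gripper opens to 88 mm and grips with 3 to 60 N. Pads are 19 mm wide; open, the fingers measure 130 mm over their backs; the gripper's body (78 mm by 193 mm) begins 47 mm behind the grasp point.
Start: joints at [79.647, 20.546, 0.682, 0, -70.136, -16.507], TCP at [0.305, 0.602, 0.227] pointing down, gripper open.
Joint ranges: [-176.03, 176.03], [-82.01, 121.73], [-58.28, 71.71], [-173.87, 95.51], [-174.79, -0.11], [-173.66, 173.66]. Speed limits (degrees/s): [136.94, 136.94, 172.46, 180, 180, 180].

### API

Orientations are given as [roll, pitch, yaw] about the fixed x, y, z axes, in that order (R = Rz(yaw) Ry(pitch) Rx(roll)).
In Python, from plant import r, cams gives the robot as it stands (r), with the cameras (cams).
- The arm moves only by the tool drive_effector, called after "Request:" by a JSON object that holds its "api" and its "payload". Schema: {"type":"object","properties":{"segments":{"type":"array","items":{"type":"object","properties":{"pos":{"type":"array","items":{"type":"number"},"minItems":3,"maxItems":3},"rot":{"type":"array","items":{"type":"number"},"minItems":3,"maxItems":3}},"additionalProperties":false},"minItems":1,"maxItems":12},"aperture":{"type":"number"},"grip_n":{"type":"number"},"only":{"type":"string"},"quiet":{"type":"boolean"},"lines":{"type":"string"}},"required":["segments"],"additionalProperties":false}. segments is a list of rows, 1 to 12 of them, each an object with the fields pos (a list: dx, dy, dz in parts of the range, where 1.0 means 0.8 m), rot (a list: a rotation vector rx, ry, rz in parts of the range, where 1.0 means 120 degrees); a field left out counts as zero; each row is the pose to reach, as a shift and turn from the pose commanded when the call began, along the tool's axes at that moment; what a row does not reach only later rows make up. A row lasts 1/12 s, in which the tool goes at most 0.0417 m and 7.16 degrees, less where a joint would pass 70% of its speed; a pose out of reach is approached as far as the arm can. aperture is the finger opening in m, set as the call begins (left out keeps the last). The fingers move at their own pace and stop on an object; grip_n is the grip in N (left out, the last holds). Time passes only in rows, so rows that do not move let the fingers close. The tool returns the time, the measured TCP pose, the force, the opening and the grip force at its end. only (a regular expression) keeps the lines of the reply that match it, lines (a string "A,B") keeps lines A to B, and quiet returns only ok. Shift and turn numbers lie between -1 and 1, and a call with a number outside is refused. Input that does not fit is refused with a message, and nothing moves.
- r.get_state(): the state, without advancing time (a new reading comes with each control period).
- cams.capture(name): name is "side" or "top"; returns a dict with "frame" (420x560x3 uint8, red, green, blue), "z_map" (420x560 float32, m along the optical axis (not along the pixel's ray), 0 where there is no reading), "fx", "fy", "cx", "cy" (pixels), "cam_to_world" (4x4, takes a point from camera to world coordinates). Camera axes: x right, y down, z forward; pixel columns grow to the right and rows downward; lengths in m; the calibration is good to about 2 mm. A picture is of the moment at which its call begins.
- r.close_job(): hands the job in; it is judged then, once.
The state is a dict: "time_s": time; "joints": joint angles; "qd": joint speeds; "joint_torque": joint torques, N m; "tcp_pos": TCP position; "eef_rot": TCP orientation; "contact_force": force on the tool from outside, world axes, zero at the start; "moment": the same for the moment, N m; "gripper_width": finger opening in m; "gripper_force": force on a finger pad.
Only numpy, scipy, OpenCV 4.12 (cv2) and the standard library are available. Lean on these libraries where they do the work, as an engineer would, in place of code of your own. Each camera call takes 0.05 s, during which the arm holds its last target. There are 200 camera calls.

## Working session

There is one attempt and no reset: what is moved stays moved. The work goes in short steps, Python scripts to look and compute and a tool call to move; the robot and the scene stay as the last step left them, time stands still between calls to the robot, and variables do not carry over. Pictures are saved under pics/ and viewed, at most 14 in all, crops included, and the job is handed in when it is done.

```bash
ls; mkdir -p pics
```

Run:
```python
from plant import r, cams
import cv2,numpy as np
s=r.get_state();print({k:np.round(v,3).tolist() for k,v in s.items()}, r.grip_depth)
for n in("side","top"):
    c=cams.capture(n);cv2.imwrite(f"pics/{n}0.png",c["frame"][:,:,::-1]);print(n,c["fx"],c["fy"],c["cx"],c["cy"],np.round(c["cam_to_world"],4).tolist())
```

```text
pics
plant.py
{'time_s': 0.0, 'joints': [79.647, 20.593, 0.636, -0.021, -70.135, -16.506], 'qd': [-0.01, -0.017, 0.057, 0.001, 0.013, 0.0], 'joint_torque': [0.001, -58.271, 29.304, 6.997, 0.007, -0.0], 'tcp_pos': [0.305, 0.602, 0.226], 'eef_rot': [179.906, -0.007, -26.866], 'contact_force': [0.576, -0.179, -0.378], 'moment': [-0.041, 0.028, -0.022], 'gripper_force': 0.0, 'gripper_width': 0.088} 0.0188
side 395.20666361827955 395.20666361827955 289.75443152732197 211.45581817891093 [[0.7652, -0.4273, 0.4815, -0.1342], [-0.6436, -0.5209, 0.5607, -0.7142], [0.0113, -0.739, -0.6736, 0.9908], [0.0, 0.0, 0.0, 1.0]]
top 390.3905564400277 390.3905564400277 276.88649453132666 210.48699607985225 [[0.0273, -0.9896, 0.1411, 0.3288], [-0.9994, -0.0298, -0.0157, 0.0564], [0.0197, -0.1406, -0.9899, 1.2615], [0.0, 0.0, 0.0, 1.0]]
```

View images.

View pics/side0.png

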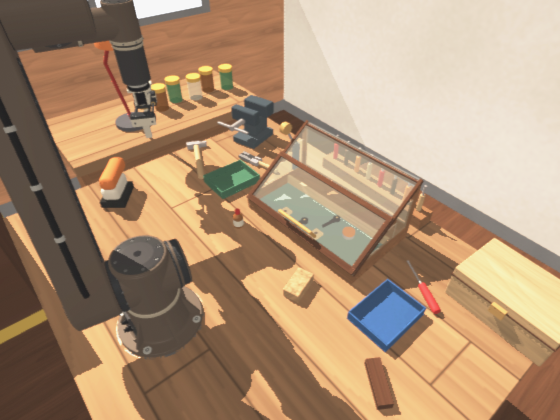

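View pics/top0.png

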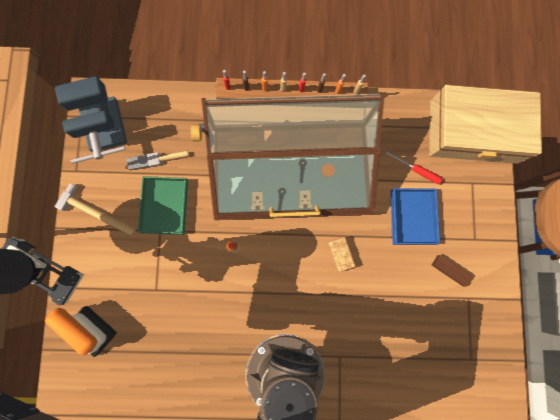

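Create h.py:
```python
from plant import r, cams
import cv2,numpy as np
from scipy.spatial.transform import Rotation as Ro
def ray(c,u,v):
    T=c["cam_to_world"];d=T[:3,:3]@[(u-c["cx"])/c["fx"],(v-c["cy"])/c["fy"],1];return T[:3,3],d
def onz(c,u,v,z):
    o,d=ray(c,u,v);return o+d*(z-o[2])/d[2]
def tri(c1,p1,c2,p2):
    o1,d1=ray(c1,*p1);o2,d2=ray(c2,*p2)
    s=np.linalg.lstsq(np.c_[d1,-d2],o2-o1,rcond=None)[0];a=o1+d1*s[0];b=o2+d2*s[1]
    return (a+b)/2,np.linalg.norm(a-b)
def cmask(c,lo,hi):
    h=cv2.cvtColor(c["frame"],cv2.COLOR_RGB2HSV);return cv2.inRange(h,np.array(lo),np.array(hi))
def dep(c,u,v):
    z=float(c["z_map"][int(round(v)),int(round(u))]);o,d=ray(c,u,v);return o+d*z
def totool(v):
    "world vector -> tool axes"
    return Ro.from_euler('xyz',r.get_state()['eef_rot'],degrees=True).inv().apply(v)
```

Run:
```python
from h import *
a=cams.capture("side");b=cams.capture("top")
A=cv2.resize(a["frame"][110:280,230:440,::-1],None,fx=3,fy=3,interpolation=cv2.INTER_CUBIC)[:,:400*2][:300*2]
B=cv2.resize(b["frame"][90:230,195:395,::-1],None,fx=4,fy=4,interpolation=cv2.INTER_CUBIC)
cv2.imwrite("pics/sidez.png",A[:510]);cv2.imwrite("pics/topz.png",B)
for n,lo,hi in(("blue",(100,120,60),(120,255,255)),("green",(60,100,40),(90,255,255))):
  P=[]
  for c in(b,a):
    m=cmask(c,lo,hi);k,l,st,ce=cv2.connectedComponentsWithStats(m)
    for i in range(1,k):
      if st[i,4]>500:
        cn=max(cv2.findContours((l==i).astype('u1'),0,2)[0],key=cv2.contourArea)
        re=cv2.minAreaRect(cn);print(n,st[i],re)
        if c is b: print([np.round(onz(c,*q,.035),3).tolist() for q in cv2.boxPoints(re)])
        P.append((c,ce[i]))
```

```text
blue [ 391  189   48   55 2509] ((414.5, 216.0), (54.0, 47.0), 90.0)
[[0.585, -0.328, 0.035], [0.589, -0.481, 0.035], [0.415, -0.475, 0.035], [0.411, -0.326, 0.035]]
blue [ 349  280   76   70 2417] ((385.99346923828125, 312.4646911621094), (51.00621795654297, 60.72547912597656), 45.80692672729492)
green [151 178  35  41 531] ((167.71145629882812, 197.85691833496094), (34.72904968261719, 38.197967529296875), 4.573921203613281)
[[0.476, 0.439, 0.035], [0.598, 0.439, 0.035], [0.593, 0.328, 0.035], [0.47, 0.33, 0.035]]
```

View pics/topz.png

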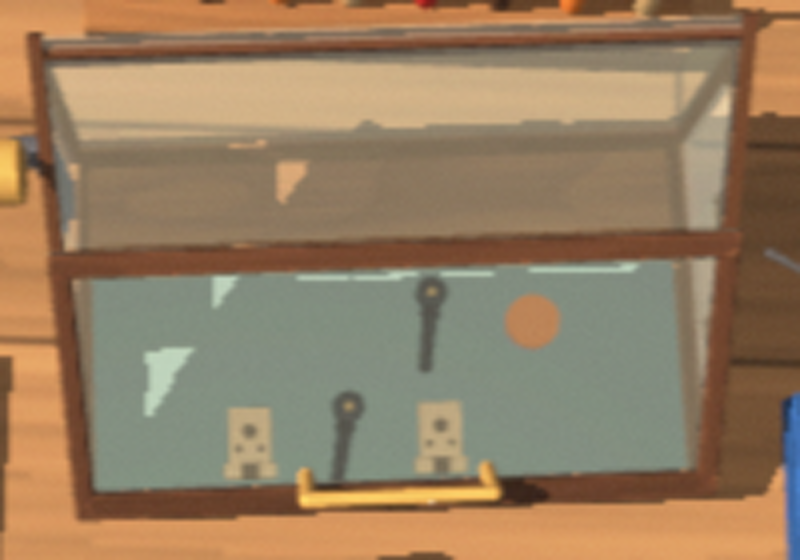

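View pics/sidez.png

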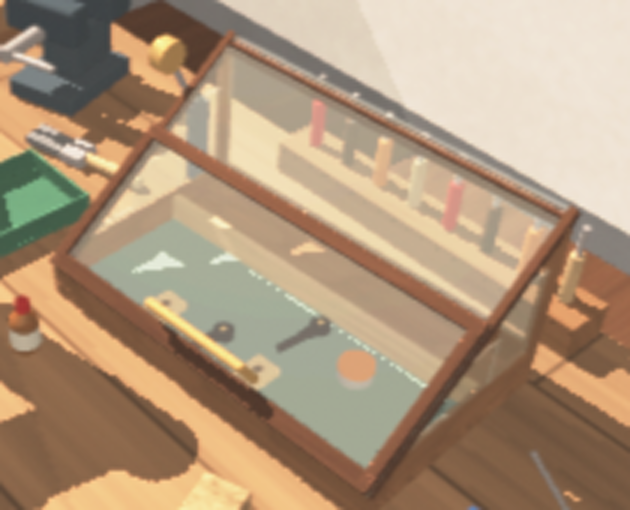

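Top view: two bridges at about (257,200), (305,199), two pegs at (302,170), (282,198), tin at (328,170), handle (270,214)-(319,213), blue tray to the right (415,216), green to the left (163,205). The white triangles are glare.

Run:
```python
from h import *
a=cams.capture("side");b=cams.capture("top")
def T(n,p,q):
    x,e=tri(b,p,a,q);print(n,np.round(x,4),"gap",round(e,4));return x
Z=lambda p:(195+p[0]/4,90+p[1]/4)
S=lambda p:(230+p[0]/3,110+p[1]/3)
L=T("handL",Z((305,497)),S((149,303)));R=T("handR",Z((494,491)),S((250,378)))
d=L-R;print("yaw",np.degrees(np.arctan2(-d[0],d[1])),np.linalg.norm(d))
T("tin",Z((532,321)),S((357,362)))
T("peg_back_head",Z((431,292)),S((319,325)))
T("peg_front_head",Z((348,407)),S((222,328)))
T("bridgeL hole",Z((250,430)),S((170,301)))
T("bridgeR hole",Z((440,425)),S((262,368)))
T("cab topL",Z((35,37)),S((231,38)));T("cab topR",Z((750,17)),S((575,213)))
T("cab frL",Z((82,508)),S((60,256)));T("cab frR",Z((712,483)),S((368,488)))
# trays corners from top via outer rims; side via mask extremes
for n,lo,hi in(("blue",(100,120,40),(125,255,255)),("green",(55,80,25),(90,255,200))):
  for c,nm in((b,"top"),(a,"side")):
    m=cv2.morphologyEx(cmask(c,lo,hi),cv2.MORPH_CLOSE,np.ones((5,5)))
    cn=max(cv2.findContours(m,0,2)[0],key=cv2.contourArea)
    ap=cv2.approxPolyDP(cn,5,True)[:,0]
    print(n,nm,[(p.tolist(),np.round(onz(c,*p,.035)[:2],3).tolist()) for p in ap])
```

```text
handL [0.4826 0.055  0.0942] gap 0.0016
handR [ 0.497  -0.0919  0.0799] gap 0.0069
yaw 5.5953828258909875 0.14829084233075704
tin [ 0.639  -0.1241  0.0392] gap 0.0007
peg_back_head [ 0.6635 -0.0428  0.0233] gap 0.002
peg_front_head [0.5655 0.0223 0.0295] gap 0.0004
bridgeL hole [0.5464 0.0989 0.0291] gap 0.0043
bridgeR hole [ 0.5557 -0.0536  0.0275] gap 0.0049
cab topL [0.776  0.2509 0.237 ] gap 0.0041
cab topR [ 0.8074 -0.2428  0.242 ] gap 0.0016
cab frL [0.4766 0.2261 0.0546] gap 0.0046
cab frR [ 0.5083 -0.2641  0.0521] gap 0.0027
blue top [([393, 189], [0.585, -0.335]), ([393, 243], [0.411, -0.332]), ([438, 243], [0.415, -0.475]), ([435, 189], [0.589, -0.471])]
blue side [([388, 280], [0.581, -0.343]), ([349, 313], [0.405, -0.348]), ([384, 349], [0.396, -0.482]), ([424, 308], [0.582, -0.473])]
green top [([144, 177], [0.599, 0.464]), ([139, 231], [0.426, 0.466]), ([183, 233], [0.424, 0.329]), ([186, 180], [0.593, 0.33])]
green side [([252, 176], [0.568, 0.337]), ([242, 170], [0.56, 0.395]), ([233, 183], [0.484, 0.347])]
```

Run:
```python
from h import *
a=cams.capture("side");b=cams.capture("top")
for c,(u0,v0,u1,v1) in((b,(262,200,325,220)),(a,(270,200,325,245))):
    m=cmask(c,(18,110,120),(32,255,255));m2=np.zeros_like(m);m2[v0:v1,u0:u1]=m[v0:v1,u0:u1]
    vs,us=np.nonzero(m2);P=np.array([dep(c,u,v) for u,v in zip(us,vs)])
    k=P[:,2]>.09;P=P[k];print(len(us),k.sum(),P.mean(0),P.min(0),P.max(0))
    print(np.round(P[np.argsort(P[:,1])][[3,len(P)//2,-4]],3))
d=np.array([.45,-.02,.227])-r.get_state()['tcp_pos'];print(np.round(totool(d),3))
for p in((302,190),(282,205),(257,200),(305,195)):print(np.round(dep(b,*p),3),np.round(onz(b,*p,.032),3))
```

```text
160 148 [ 0.48476586 -0.01459312  0.11531395] [ 0.32877227 -0.08522051  0.09471774] [0.50323556 0.05836276 1.26146537]
[[ 0.5   -0.083  0.099]
 [ 0.484 -0.013  0.108]
 [ 0.485  0.055  0.108]]
38 37 [ 0.4812236  -0.02079885  0.10215728] [ 0.47500569 -0.08747854  0.09612214] [0.49033568 0.05060329 0.10571269]
[[ 0.485 -0.084  0.1  ]
 [ 0.478 -0.023  0.104]
 [ 0.486  0.042  0.101]]
[ 0.41   0.489 -0.   ]
[ 0.559 -0.036  0.101] [ 0.573 -0.042  0.032]
[0.516 0.022 0.074] [0.522 0.021 0.032]
[0.527 0.099 0.087] [0.536 0.101 0.032]
[ 0.545 -0.046  0.096] [ 0.557 -0.052  0.032]
```

The rows are not in the units I measure in: shifts go in shares of 0.8 m and turns go in shares of 120 degrees. I convert before sending: 0.33 m / 0.8 = 0.4125, 0.102 m / 0.8 = 0.1275, -30.5 degrees / 120 = -0.2542.

Request:
{"api": "drive_effector", "payload": {"segments": [{"pos":[0.0125, 0.015, 0], "rot":[0, 0, -0.0083]}, {"pos":[0.0375, 0.0438, 0], "rot":[0, 0, -0.025]}, {"pos":[0.0675, 0.085, 0], "rot":[0, 0, -0.05]}, {"pos":[0.0975, 0.125, 0], "rot":[0, 0, -0.075]}, {"pos":[0.1275, 0.165, 0], "rot":[0, 0, -0.1]}, {"pos":[0.1575, 0.2063, 0], "rot":[0, 0, -0.125]}, {"pos":[0.1875, 0.2463, 0], "rot":[0, 0, -0.15]}, {"pos":[0.2188, 0.2863, 0], "rot":[0, 0, -0.175]}, {"pos":[0.25, 0.3275, 0], "rot":[0, 0, -0.2]}, {"pos":[0.28, 0.3663, 0], "rot":[0, 0, -0.225]}, {"pos":[0.305, 0.3975, 0], "rot":[0, 0, -0.2458]}, {"pos":[0.3175, 0.4125, 0], "rot":[0, 0, -0.2542]}], "aperture": 0, "grip_n": 10}}

```text
time_s: 1.4
tcp_pos: [0.3822, 0.1898, 0.2269]
eef_rot: [-180.0, -0.0, 3.7]
contact_force: [-0.4, -0.5, 0.3]
gripper_width: 0.0135
gripper_force: 0.0
```

Run:
```python
from h import *
s=r.get_state();print(s['tcp_pos'],s['eef_rot'],np.round(totool(np.array([.425,-.02,.2])-s['tcp_pos']),3))
```

```text
[0.38220711 0.18979847 0.2269397 ] [-1.79968019e+02 -2.18609531e-02  3.71074896e+00] [0.029 0.212 0.027]
```

In the tool's units: 0.208 m / 0.8 = 0.26, 0.142 m / 0.8 = 0.1775.

Request:
{"api": "drive_effector", "payload": {"segments": [{"pos":[0.0038, 0.025, 0]}, {"pos":[0.01, 0.0688, 0.0063]}, {"pos":[0.0175, 0.1188, 0.0125]}, {"pos":[0.025, 0.1688, 0.025]}, {"pos":[0.0325, 0.2125, 0.0438]}, {"pos":[0.0363, 0.2438, 0.0688]}, {"pos":[0.0363, 0.26, 0.1]}, {"pos":[0.0363, 0.26, 0.1375]}, {"pos":[0.0363, 0.26, 0.165]}, {"pos":[0.0363, 0.26, 0.1775]}, {"pos":[0.0363, 0.26, 0.1775]}], "aperture": 0, "grip_n": 10}}

```text
time_s: 2.32
tcp_pos: [0.423, -0.0136, 0.0825]
eef_rot: [179.9, 0.2, 3.6]
contact_force: [0.1, -0.3, 0.9]
gripper_width: 0.0008
gripper_force: 0.0
```

Now forward gently to contact.

In the tool's units: 0.05 m / 0.8 = 0.0625, 0.048 m / 0.8 = 0.06.

Request:
{"api": "drive_effector", "payload": {"segments": [{"pos":[0.0125, 0, 0]}, {"pos":[0.025, 0, 0]}, {"pos":[0.0375, 0, 0]}, {"pos":[0.045, 0, 0]}, {"pos":[0.05, 0, 0]}, {"pos":[0.055, 0, 0]}, {"pos":[0.06, 0, 0]}, {"pos":[0.0625, 0, 0]}]}}

```text
time_s: 2.98
tcp_pos: [0.47, -0.0106, 0.0836]
eef_rot: [179.9, 0.5, 3.5]
contact_force: [-19.8, 4.2, 14.9]
gripper_width: 0.0007
gripper_force: 9.8
```

In the tool's units: 0.104 m / 0.8 = 0.13, 0.098 m / 0.8 = 0.1225.

Request:
{"api": "drive_effector", "payload": {"segments": [{"pos":[0, 0, -0.0038]}, {"pos":[0.0075, 0, -0.0088]}, {"pos":[0.02, 0, -0.0175]}, {"pos":[0.035, 0, -0.0275]}, {"pos":[0.05, 0, -0.0388]}, {"pos":[0.065, 0, -0.05]}, {"pos":[0.08, 0, -0.06]}, {"pos":[0.095, 0, -0.07]}, {"pos":[0.11, 0, -0.0813]}, {"pos":[0.1225, 0, -0.09]}, {"pos":[0.13, 0, -0.095]}]}}

```text
time_s: 3.9
tcp_pos: [0.5764, -0.0036, 0.1606]
eef_rot: [180.0, 0.3, 3.6]
contact_force: [-11.2, 1.0, 5.9]
gripper_width: 0.0006
gripper_force: 5.3
```

In the tool's units: 0.066 m / 0.8 = 0.0825, 0.063 m / 0.8 = 0.0788.

Request:
{"api": "drive_effector", "payload": {"segments": [{"pos":[0.01, 0, -0.0075]}, {"pos":[0.0225, 0, -0.0163]}, {"pos":[0.035, 0, -0.025]}, {"pos":[0.0475, 0, -0.0338]}, {"pos":[0.06, 0, -0.0425]}, {"pos":[0.07, 0, -0.0488]}, {"pos":[0.0788, 0, -0.055]}, {"pos":[0.0825, 0, -0.0588]}]}}

```text
time_s: 4.57
tcp_pos: [0.643, 0.0009, 0.2075]
eef_rot: [180.0, 0.2, 3.6]
contact_force: [-3.2, -0.5, -1.6]
gripper_width: 0.0003
gripper_force: 2.0
```

Request:
{"api": "drive_effector", "payload": {"segments": [{"pos":[-0.01, 0, 0]}, {"pos":[-0.0375, 0, 0]}, {"pos":[-0.075, 0, 0]}, {"pos":[-0.1125, -0.025, -0.0125]}, {"pos":[-0.15, -0.0625, -0.025]}, {"pos":[-0.1875, -0.1063, -0.0375]}, {"pos":[-0.2125, -0.15, -0.05]}, {"pos":[-0.225, -0.1875, -0.05]}, {"pos":[-0.2313, -0.225, -0.05]}, {"pos":[-0.2375, -0.2625, -0.05]}, {"pos":[-0.2375, -0.2813, -0.05]}, {"pos":[-0.2375, -0.2875, -0.05]}], "aperture": 0.05}}

```text
time_s: 5.57
tcp_pos: [0.4393, 0.2206, 0.2476]
eef_rot: [-179.9, -0.0, 3.8]
contact_force: [-0.2, -0.4, -0.1]
gripper_width: 0.0501
gripper_force: 0.0
```

Run:
```python
from h import *
for i in range(2):
    b=cams.capture("top");a=cams.capture("side")
B=cv2.resize(b["frame"][90:240,140:340,::-1],None,fx=4,fy=4,interpolation=cv2.INTER_CUBIC)
A=cv2.resize(a["frame"][110:280,230:440,::-1],None,fx=3,fy=3,interpolation=cv2.INTER_CUBIC)
cv2.imwrite("pics/top1.png",B);cv2.imwrite("pics/side1.png",A);print(r.get_state()['time_s'])
```

```text
5.7667
```

View pics/top1.png

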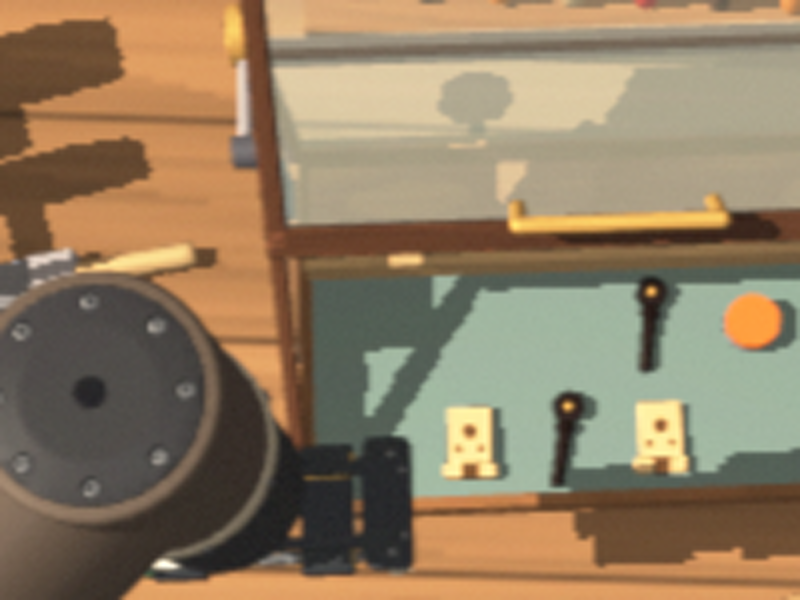

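View pics/side1.png

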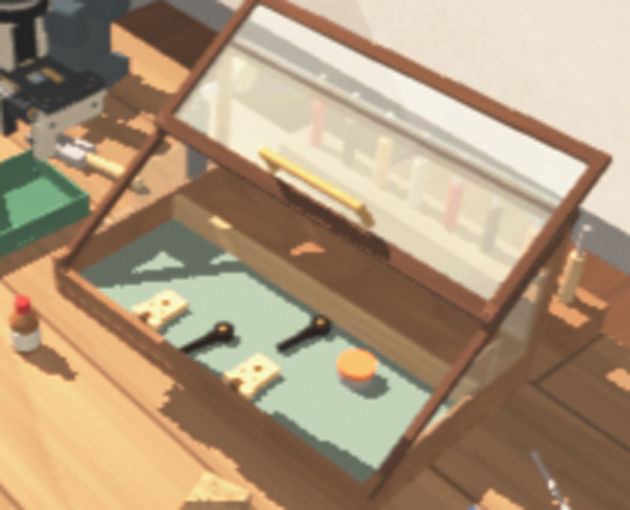

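Sash stays up; bridges at zoomed (470,440), (660,437), pegs at (565,440), (648,325), tin (752,320); four parts in all.

Add to h.py:
```python
YAW=np.radians(3.66);CX=np.array([np.cos(YAW),np.sin(YAW)]);CY=np.array([-np.sin(YAW),np.cos(YAW)]);LIP=np.array([.487,-.019])
def blobs(c,kind):
    h=cv2.cvtColor(c["frame"],cv2.COLOR_RGB2HSV)
    m=cv2.inRange(h,np.array((0,0,0)),np.array((179,255,55))) if kind=="peg" else cv2.inRange(h,np.array((14,50,150)),np.array((32,150,255)))
    k,l,st,ce=cv2.connectedComponentsWithStats(m,connectivity=8);out=[]
    for i in range(1,k):
        if not 25<st[i,4]<500:continue
        q=onz(c,*ce[i],.028)[:2]-LIP
        if not(.01<q@CX<.2 and abs(q@CY)<.23):continue
        vs,us=np.nonzero(l==i);P=np.array([onz(c,u,v,.028)[:2] for u,v in zip(us,vs)])
        w,V=np.linalg.eigh(np.cov(P.T));ax=V[:,1]*(1 if V[:,1]@CX>0 else -1)
        t=(P-P.mean(0))@ax
        out.append(dict(px=ce[i],n=len(us),xy=P.mean(0),ang=np.degrees(np.arctan2(ax[1],ax[0])),ext=(t.min(),t.max()),sd=np.sqrt(w)))
    return out
def parts(show=True):
    b=cams.capture("top");a=cams.capture("side")
    for kind in("peg","bridge"):
        B=blobs(b,kind);A=blobs(a,kind)
        for o in B:
            best=min(((tri(b,o["px"],a,p["px"]),p) for p in A),key=lambda t:t[0][1]+np.linalg.norm(t[1]["xy"]-o["xy"]),default=None)
            tr=best[0] if best else None
            print(kind,o["n"],"xy",np.round(o["xy"],4),"ang",round(o["ang"],1),"ext",np.round(o["ext"],3),"tri",None if tr is None else (np.round(tr[0],4),round(tr[1],4)),"lipx",round((o["xy"]-LIP)@CX,3))
    s=r.get_state();print("tcp",np.round(s["tcp_pos"],4),np.round(s["eef_rot"],1),round(s["time_s"],1))
```

```bash
python3 -c "
from h import *
parts()"
```

```text
peg 55 xy [ 0.6483 -0.0433] ang -3.2 ext [-0.045  0.028] tri (array([ 0.6481, -0.0421,  0.0165]), np.float64(0.0072)) lipx 0.159
peg 47 xy [0.5438 0.0234] ang -9.8 ext [-0.038  0.032] tri (array([0.5454, 0.0229, 0.0216]), np.float64(0.0013)) lipx 0.059
bridge 210 xy [0.5359 0.1018] ang 1.7 ext [-0.028  0.03 ] tri (array([0.5325, 0.1044, 0.0239]), np.float64(0.0093)) lipx 0.057
bridge 210 xy [ 0.5466 -0.0509] ang 5.0 ext [-0.032  0.028] tri (array([ 0.5465, -0.0507,  0.0218]), np.float64(0.0028)) lipx 0.057
tcp [0.4401 0.2176 0.2474] [180.    0.    3.6] 5.9
```

In the tool's units: 0.198 m / 0.8 = 0.2475, 0.12 m / 0.8 = 0.15, 11.6 degrees / 120 = 0.0967.

Request:
{"api": "drive_effector", "payload": {"segments": [{"pos":[0.0125, 0.025, 0], "rot":[0, 0, 0.0167]}, {"pos":[0.0313, 0.0625, 0], "rot":[0, 0, 0.0417]}, {"pos":[0.0525, 0.1063, 0.0125], "rot":[0, 0, 0.0667]}, {"pos":[0.0688, 0.15, 0.0375], "rot":[0, 0, 0.0917]}, {"pos":[0.0838, 0.1875, 0.075], "rot":[0, 0, 0.0967]}, {"pos":[0.0963, 0.2225, 0.1125], "rot":[0, 0, 0.0967]}, {"pos":[0.1013, 0.2413, 0.1438], "rot":[0, 0, 0.0967]}, {"pos":[0.1013, 0.2475, 0.1625], "rot":[0, 0, 0.0967]}, {"pos":[0.1013, 0.2475, 0.1625], "rot":[0, 0, 0.0967]}, {"pos":[0.1013, 0.2475, 0.1625], "rot":[0, 0, 0.0967]}], "aperture": 0.04}}

```text
time_s: 6.7
tcp_pos: [0.533, 0.0249, 0.1172]
eef_rot: [179.9, 0.1, -8.1]
contact_force: [-0.2, 0.5, 1.5]
gripper_width: 0.0404
gripper_force: 0.0
```

```bash
python3 -c "
from h import *
s=r.get_state();print(np.round(totool(np.array([.533,.025,.023])-s['tcp_pos']),4))"
```

```text
[ 0.0001 -0.0002  0.0942]
```

In the tool's units: 0.094 m / 0.8 = 0.1175, 0.09 m / 0.8 = 0.1125.

Request:
{"api": "drive_effector", "payload": {"segments": [{"pos":[0, 0, 0.0188]}, {"pos":[0, 0, 0.05]}, {"pos":[0, 0, 0.0813]}, {"pos":[0, 0, 0.1025]}, {"pos":[0, 0, 0.1125]}, {"pos":[0, 0, 0.1175]}, {"pos":[0, 0, 0.1175]}]}}

```text
time_s: 7.28
tcp_pos: [0.534, 0.0268, 0.0242]
eef_rot: [-180.0, -0.0, -7.9]
contact_force: [-0.2, 0.6, 0.7]
gripper_width: 0.0399
gripper_force: 0.0
```

Request:
{"api": "drive_effector", "payload": {"segments": [{}, {}, {}, {}, {}], "aperture": 0, "grip_n": 25}}

```text
time_s: 7.7
tcp_pos: [0.5337, 0.0264, 0.0241]
eef_rot: [-180.0, -0.1, -8.0]
contact_force: [-0.4, -0.0, 0.9]
gripper_width: 0.0125
gripper_force: 2.2
```

Request:
{"api": "drive_effector", "payload": {"segments": [{"pos":[0, 0, -0.025]}, {"pos":[0, 0, -0.0625]}, {"pos":[0, 0, -0.1063]}, {"pos":[0, 0, -0.1438]}, {"pos":[0, 0, -0.1625]}, {"pos":[0, 0, -0.1625]}]}}

```text
time_s: 8.2
tcp_pos: [0.5356, 0.0268, 0.158]
eef_rot: [-179.8, -0.4, -7.9]
contact_force: [0.4, -0.1, 0.2]
gripper_width: 0.0108
gripper_force: 24.8
```

In the tool's units: 0.418 m / 0.8 = 0.5225, 0.395 m / 0.8 = 0.4938, -7 degrees / 120 = -0.0583.

Request:
{"api": "drive_effector", "payload": {"segments": [{"pos":[0.0025, 0.0188, 0]}, {"pos":[0.0075, 0.0625, 0], "rot":[0, 0, -0.0083]}, {"pos":[0.0125, 0.11, 0], "rot":[0, 0, -0.0167]}, {"pos":[0.0188, 0.1588, 0], "rot":[0, 0, -0.025]}, {"pos":[0.025, 0.2075, 0], "rot":[0, 0, -0.0333]}, {"pos":[0.0313, 0.2563, 0], "rot":[0, 0, -0.0417]}, {"pos":[0.0375, 0.305, 0], "rot":[0, 0, -0.05]}, {"pos":[0.0425, 0.3538, 0], "rot":[0, 0, -0.0583]}, {"pos":[0.0488, 0.4025, 0], "rot":[0, 0, -0.0583]}, {"pos":[0.055, 0.4513, 0], "rot":[0, 0, -0.0583]}, {"pos":[0.06, 0.4938, 0.0125], "rot":[0, 0, -0.0583]}, {"pos":[0.0625, 0.5225, 0.025], "rot":[0, 0, -0.0583]}]}}

```text
time_s: 9.2
tcp_pos: [0.5245, -0.3978, 0.1327]
eef_rot: [180.0, -0.0, -1.1]
contact_force: [-0.0, 0.9, -0.1]
gripper_width: 0.0111
gripper_force: 24.8
```

Request:
{"api": "drive_effector", "payload": {"segments": [{"pos":[0, 0, 0.025]}, {"pos":[0, 0, 0.0625]}, {"pos":[0, 0, 0.1]}, {"pos":[0, 0, 0.1313]}, {"pos":[0, 0, 0.15]}, {"pos":[0, 0, 0.1538]}, {"pos":[0, 0, 0.1538]}]}}

```text
time_s: 9.78
tcp_pos: [0.5235, -0.3942, 0.0085]
eef_rot: [-179.9, 0.2, -1.0]
contact_force: [0.2, -0.7, -0.5]
gripper_width: 0.0112
gripper_force: 25.0
```

In the tool's units: -0.16 m / 0.8 = -0.2, -0.135 m / 0.8 = -0.1688.

Request:
{"api": "drive_effector", "payload": {"segments": [{}, {}, {}, {"pos":[0, 0, -0.0375]}, {"pos":[0, 0, -0.0813]}, {"pos":[0, 0, -0.125]}, {"pos":[0, 0, -0.1688]}, {"pos":[0, 0, -0.2]}, {"pos":[0, 0, -0.2]}], "aperture": 0.035}}

```text
time_s: 10.53
tcp_pos: [0.5279, -0.3964, 0.1782]
eef_rot: [179.7, -0.6, -0.9]
contact_force: [0.5, -0.8, 0.0]
gripper_width: 0.035
gripper_force: 0.0
```

Run:
```python
from h import *
parts()
b=cams.capture("top")
cv2.imwrite("pics/top2.png",cv2.resize(b["frame"][110:260,260:460,::-1],None,fx=4,fy=4,interpolation=cv2.INTER_CUBIC))
```

```text
peg 52 xy [ 0.6486 -0.0434] ang -2.7 ext [-0.045  0.028] tri (array([ 0.6481, -0.042 ,  0.0165]), np.float64(0.0079)) lipx 0.16
bridge 212 xy [0.5355 0.1017] ang 1.1 ext [-0.028  0.031] tri (array([ 0.5777,  0.0877, -0.0775]), np.float64(0.0603)) lipx 0.056
bridge 222 xy [ 0.5451 -0.0504] ang -1.8 ext [-0.031  0.03 ] tri (array([ 0.5237, -0.0379,  0.0631]), np.float64(0.035)) lipx 0.056
tcp [ 0.5257 -0.3948  0.1725] [179.9  -0.2  -1. ] 10.6
```

View pics/top2.png

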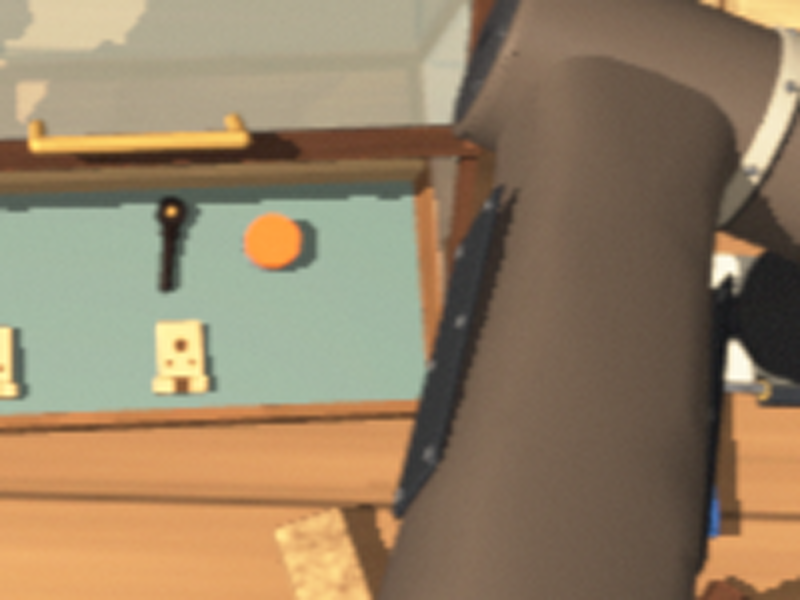

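In the tool's units: -0.353 m / 0.8 = -0.4413, -0.05 m / 0.8 = -0.0625, 15 degrees / 120 = 0.125.

Request:
{"api": "drive_effector", "payload": {"segments": [{"pos":[0.0013, -0.0188, 0]}, {"pos":[0.0038, -0.0625, 0], "rot":[0, 0.0083, 0]}, {"pos":[0.0063, -0.11, 0], "rot":[0, 0.025, 0]}, {"pos":[0.0088, -0.1575, 0], "rot":[0, 0.0417, 0]}, {"pos":[0.0113, -0.205, 0], "rot":[0, 0.0583, 0]}, {"pos":[0.0138, -0.2525, 0], "rot":[0, 0.075, 0]}, {"pos":[0.0163, -0.3, 0], "rot":[0, 0.0917, 0]}, {"pos":[0.0188, -0.3475, 0], "rot":[0, 0.1083, 0]}, {"pos":[0.0213, -0.3925, 0], "rot":[0, 0.125, 0]}, {"pos":[0.0225, -0.425, 0], "rot":[0, 0.125, 0]}, {"pos":[0.0225, -0.4413, 0], "rot":[0, 0.125, 0]}, {"pos":[0.0225, -0.4413, 0], "rot":[0, 0.125, 0]}], "aperture": 0.035}}

```text
time_s: 11.68
tcp_pos: [0.5479, -0.0394, 0.1695]
eef_rot: [180.0, -14.9, -0.8]
contact_force: [0.2, -0.6, -0.2]
gripper_width: 0.0352
gripper_force: 0.0
```

```bash
python3 -c "
from h import *
parts()
s=r.get_state();print(s['eef_rot'],np.round(totool(np.array([.615,-.0425,.06])-s['tcp_pos']),4),np.round(totool(np.array([.625,-.0423,.0255])-s['tcp_pos']),4))"
```

```text
peg 46 xy [ 0.6525 -0.0433] ang -2.0 ext [-0.033  0.024] tri (array([ 0.6511, -0.0412,  0.0144]), np.float64(0.0114)) lipx 0.164
peg 34 xy [ 0.5236 -0.12  ] ang -21.7 ext [-0.01   0.009] tri (array([ 0.5232, -0.1173,  0.1419]), np.float64(0.0434)) lipx 0.03
bridge 65 xy [ 0.6119 -0.0701] ang -70.5 ext [-0.047  0.058] tri (array([ 0.6386, -0.0893,  0.0074]), np.float64(0.0541)) lipx 0.121
bridge 164 xy [0.5415 0.1032] ang -17.0 ext [-0.033  0.028] tri (array([ 0.5762,  0.0943, -0.0692]), np.float64(0.0435)) lipx 0.062
tcp [ 0.548  -0.0413  0.1695] [180.  -14.9  -0.8] 11.8
[179.97681589 -14.88916115  -0.84817489] [0.0366 0.0002 0.123 ] [ 0.0374 -0.0002  0.1589]
```

Request:
{"api": "drive_effector", "payload": {"segments": [{"pos":[0.0125, 0, 0.0188]}, {"pos":[0.0275, 0, 0.05]}, {"pos":[0.04, 0, 0.0875]}, {"pos":[0.0456, 0, 0.125]}, {"pos":[0.0463, 0, 0.1588]}, {"pos":[0.0463, 0, 0.1838]}, {"pos":[0.0463, 0, 0.195]}, {"pos":[0.0463, 0, 0.1988]}, {"pos":[0.0463, 0, 0.1988]}, {"pos":[0.0463, 0, 0.1988]}]}}

```text
time_s: 12.62
tcp_pos: [0.6261, -0.0436, 0.0274]
eef_rot: [-180.0, -15.1, -1.0]
contact_force: [-0.3, -0.7, 0.5]
gripper_width: 0.035
gripper_force: 0.0
```

Request:
{"api": "drive_effector", "payload": {"segments": [{}, {}, {}, {}, {}], "aperture": 0, "grip_n": 25}}

```text
time_s: 13.03
tcp_pos: [0.6262, -0.0431, 0.0274]
eef_rot: [-180.0, -15.1, -0.9]
contact_force: [-2.3, 1.7, 4.7]
gripper_width: 0.0104
gripper_force: 24.8
```

Request:
{"api": "drive_effector", "payload": {"segments": [{"pos":[0, 0, -0.025]}, {"pos":[-0.0063, 0, -0.0625]}, {"pos":[-0.0188, 0, -0.1063]}, {"pos":[-0.0313, 0, -0.1438]}, {"pos":[-0.0438, 0, -0.175]}, {"pos":[-0.05, 0, -0.1875]}]}}

```text
time_s: 13.53
tcp_pos: [0.5479, -0.0418, 0.1646]
eef_rot: [-179.9, -15.2, -1.0]
contact_force: [0.3, 0.2, 0.4]
gripper_width: 0.0104
gripper_force: 24.5
```

In the tool's units: 0.382 m / 0.8 = 0.4775, -0.098 m / 0.8 = -0.1225.

Request:
{"api": "drive_effector", "payload": {"segments": [{"pos":[-0.005, 0.015, -0.0013]}, {"pos":[-0.0163, 0.0588, -0.0038]}, {"pos":[-0.0275, 0.1063, -0.0063]}, {"pos":[-0.04, 0.1538, -0.01]}, {"pos":[-0.0525, 0.2013, -0.0138]}, {"pos":[-0.065, 0.2488, -0.0175]}, {"pos":[-0.0775, 0.2963, -0.02]}, {"pos":[-0.09, 0.3438, -0.0238]}, {"pos":[-0.1025, 0.3913, -0.0275]}, {"pos":[-0.1138, 0.435, -0.03]}, {"pos":[-0.1213, 0.465, -0.0325]}, {"pos":[-0.1225, 0.4775, -0.0325]}]}}

```text
time_s: 14.53
tcp_pos: [0.4392, -0.4254, 0.1599]
eef_rot: [-180.0, -14.9, -1.1]
contact_force: [0.4, -0.2, 0.0]
gripper_width: 0.0102
gripper_force: 24.5
```

```bash
python3 -c "
from h import *
s=r.get_state();print(np.round(s['tcp_pos'],4),np.round(totool(np.array([.44,-.422,.0135])-s['tcp_pos']),4))"
```

```text
[ 0.4392 -0.4254  0.1599] [-0.037  -0.0034  0.1416]
```

Request:
{"api": "drive_effector", "payload": {"segments": [{"pos":[-0.0075, -0.0038, 0.025]}, {"pos":[-0.0175, -0.0038, 0.0625]}, {"pos":[-0.0288, -0.0038, 0.1063]}, {"pos":[-0.0388, -0.0038, 0.1438]}, {"pos":[-0.045, -0.0038, 0.1688]}, {"pos":[-0.0463, -0.0038, 0.1769]}, {"pos":[-0.0463, -0.0038, 0.1769]}]}}

```text
time_s: 15.12
tcp_pos: [0.4422, -0.4194, 0.014]
eef_rot: [180.0, -15.0, -0.9]
contact_force: [0.7, -1.5, 2.2]
gripper_width: 0.0109
gripper_force: 25.0
```

Request:
{"api": "drive_effector", "payload": {"segments": [{}, {}, {}, {"pos":[0, 0, -0.0375]}, {"pos":[0, 0, -0.0813]}, {"pos":[0, 0, -0.125]}, {"pos":[0, 0, -0.1688]}, {"pos":[0, 0, -0.2]}, {"pos":[0, 0, -0.2]}], "aperture": 0.035}}

```text
time_s: 15.87
tcp_pos: [0.4012, -0.4203, 0.1755]
eef_rot: [179.6, -15.4, -0.9]
contact_force: [1.6, -1.1, 0.1]
gripper_width: 0.0353
gripper_force: 0.0
```

```bash
python3 -c "
from h import *
s=r.get_state();print(np.round(totool(np.array([.43,-.2,.2])-s['tcp_pos']),4))"
```

```text
[ 0.0311 -0.2206 -0.0182]
```

The rows are not in the units I measure in: shifts go in shares of 0.8 m and turns go in shares of 120 degrees. I convert before sending: -0.26 m / 0.8 = -0.325, 0.05 m / 0.8 = 0.0625, -15 degrees / 120 = -0.125.

Request:
{"api": "drive_effector", "payload": {"segments": [{"pos":[0.0038, -0.015, 0]}, {"pos":[0.0125, -0.0563, -0.0013], "rot":[0, -0.0167, 0]}, {"pos":[0.0225, -0.1, -0.0025], "rot":[0, -0.0333, 0]}, {"pos":[0.0325, -0.1438, -0.0025], "rot":[0, -0.0542, 0]}, {"pos":[0.0425, -0.1875, -0.0038], "rot":[0, -0.075, 0]}, {"pos":[0.0525, -0.2313, -0.005], "rot":[0, -0.0958, 0]}, {"pos":[0.0625, -0.2725, -0.0063], "rot":[0, -0.1167, 0]}, {"pos":[0.07, -0.3063, -0.0063], "rot":[0, -0.125, 0]}, {"pos":[0.0725, -0.325, -0.0063], "rot":[0, -0.125, 0]}, {"pos":[0.0725, -0.325, -0.0063], "rot":[0, -0.125, 0]}], "aperture": 0.06}}

```text
time_s: 16.7
tcp_pos: [0.4599, -0.1568, 0.1888]
eef_rot: [-180.0, 0.0, -0.8]
contact_force: [-0.6, -0.6, -0.3]
gripper_width: 0.0599
gripper_force: 0.0
```

Run:
```python
from h import *
parts()
b=cams.capture("top")
cv2.imwrite("pics/top3.png",cv2.resize(b["frame"][110:260,260:460,::-1],None,fx=4,fy=4,interpolation=cv2.INTER_CUBIC))
s=r.get_state();print(np.round(totool(np.array([.546,-.0505,.12])-s['tcp_pos']),4))
```

```text
bridge 254 xy [ 0.5663 -0.0919] ang 6.1 ext [-0.069  0.069] tri (array([ 0.5216, -0.0655,  0.0906]), np.float64(0.0732)) lipx 0.074
tcp [ 0.4591 -0.1588  0.1887] [-180.     0.    -0.9] 16.8
[ 0.0853 -0.1103  0.0687]
```

View pics/top3.png

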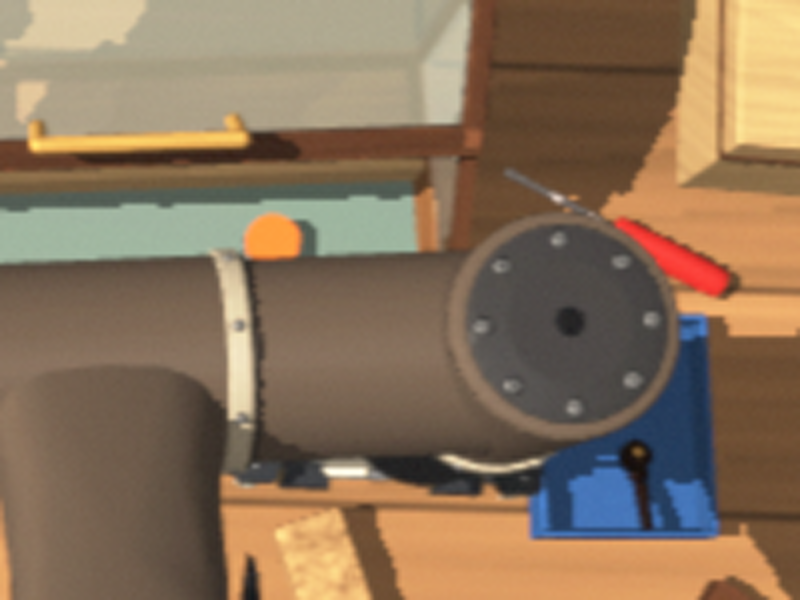

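In the tool's units: -0.1103 m / 0.8 = -0.1379, -0.11 m / 0.8 = -0.1375, -4 degrees / 120 = -0.0333.

Request:
{"api": "drive_effector", "payload": {"segments": [{"pos":[0.0125, -0.015, 0], "rot":[0, 0, -0.0083]}, {"pos":[0.0375, -0.05, 0.0125], "rot":[0, 0, -0.0167]}, {"pos":[0.0688, -0.0875, 0.0375], "rot":[0, 0, -0.0333]}, {"pos":[0.0938, -0.1188, 0.0625], "rot":[0, 0, -0.0333]}, {"pos":[0.1063, -0.1375, 0.0813], "rot":[0, 0, -0.0333]}, {"pos":[0.1069, -0.1379, 0.0863], "rot":[0, 0, -0.0333]}, {"pos":[0.1069, -0.1379, 0.0863], "rot":[0, 0, -0.0333]}], "aperture": 0.06}}

```text
time_s: 17.43
tcp_pos: [0.5459, -0.0507, 0.1179]
eef_rot: [180.0, 0.2, 3.1]
contact_force: [-0.6, -0.0, 0.2]
gripper_width: 0.0605
gripper_force: 0.0
```

```bash
python3 -c "
from h import *
s=r.get_state();print(np.round(totool(np.array([.545,-.0505,.0235])-s['tcp_pos']),4))"
```

```text
[-0.0006 -0.0003  0.0944]
```

In the tool's units: 0.094 m / 0.8 = 0.1175, 0.09 m / 0.8 = 0.1125.

Request:
{"api": "drive_effector", "payload": {"segments": [{"pos":[0, 0, 0.0188]}, {"pos":[0, 0, 0.05]}, {"pos":[0, 0, 0.0813]}, {"pos":[0, 0, 0.1025]}, {"pos":[0, 0, 0.1125]}, {"pos":[0, 0, 0.1175]}, {"pos":[0, 0, 0.1175]}]}}

```text
time_s: 18.02
tcp_pos: [0.5465, -0.0514, 0.0261]
eef_rot: [180.0, 0.0, 3.0]
contact_force: [0.1, 0.1, 0.7]
gripper_width: 0.0597
gripper_force: 0.0
```

Request:
{"api": "drive_effector", "payload": {"segments": [{}, {}, {}, {}, {}], "aperture": 0, "grip_n": 25}}

```text
time_s: 18.43
tcp_pos: [0.5469, -0.0505, 0.0266]
eef_rot: [-180.0, -0.1, 3.1]
contact_force: [-0.1, -0.1, 3.4]
gripper_width: 0.0336
gripper_force: 25.0
```

Request:
{"api": "drive_effector", "payload": {"segments": [{"pos":[0, 0, -0.025]}, {"pos":[0, 0, -0.0625]}, {"pos":[0, 0, -0.1063]}, {"pos":[0, 0, -0.1438]}, {"pos":[0, 0, -0.1625]}, {"pos":[0, 0, -0.1625]}]}}

```text
time_s: 18.93
tcp_pos: [0.5488, -0.0503, 0.1605]
eef_rot: [-180.0, -0.4, 3.1]
contact_force: [1.0, 0.7, -0.6]
gripper_width: 0.0334
gripper_force: 25.0
```

```bash
python3 -c "
from h import *
s=r.get_state();print(np.round(totool(np.array([.55,.397,.155])-s['tcp_pos']),4))"
```

```text
[ 0.0252 -0.4466  0.006 ]
```

In the tool's units: -0.444 m / 0.8 = -0.555, -0.09 m / 0.8 = -0.1125.

Request:
{"api": "drive_effector", "payload": {"segments": [{"pos":[0.0013, -0.0188, 0]}, {"pos":[0.0038, -0.0625, 0]}, {"pos":[0.0063, -0.1125, 0]}, {"pos":[0.0088, -0.1638, 0]}, {"pos":[0.0113, -0.215, 0]}, {"pos":[0.0138, -0.2663, 0]}, {"pos":[0.0163, -0.3175, 0]}, {"pos":[0.0188, -0.3688, 0]}, {"pos":[0.0225, -0.42, 0]}, {"pos":[0.0263, -0.4713, 0]}, {"pos":[0.0313, -0.52, 0]}, {"pos":[0.0338, -0.555, 0]}]}}

```text
time_s: 19.93
tcp_pos: [0.5493, 0.3972, 0.1548]
eef_rot: [180.0, 0.0, 3.1]
contact_force: [0.5, 0.7, 0.5]
gripper_width: 0.0337
gripper_force: 25.0
```

```bash
python3 -c "
from h import *
s=r.get_state();print(s['gripper_width'],np.round(totool(np.array([.552,.397,.0125])-s['tcp_pos']),4))"
```

```text
0.033706481996367436 [0.0028 0.0003 0.1423]
```

In the tool's units: 0.1415 m / 0.8 = 0.1769, 0.135 m / 0.8 = 0.1688.

Request:
{"api": "drive_effector", "payload": {"segments": [{"pos":[0.0013, 0, 0.025]}, {"pos":[0.0025, 0, 0.0625]}, {"pos":[0.0025, 0, 0.1063]}, {"pos":[0.0025, 0, 0.1438]}, {"pos":[0.0025, 0, 0.1688]}, {"pos":[0.0025, 0, 0.1769]}, {"pos":[0.0025, 0, 0.1769]}]}}

```text
time_s: 20.52
tcp_pos: [0.5506, 0.3931, 0.0126]
eef_rot: [179.8, 0.2, 3.1]
contact_force: [0.1, 0.0, -0.4]
gripper_width: 0.0335
gripper_force: 25.0
```

Request:
{"api": "drive_effector", "payload": {"segments": [{}, {}, {}, {}, {"pos":[0, 0, -0.0375]}, {"pos":[0, 0, -0.0813]}, {"pos":[0, 0, -0.125]}, {"pos":[0, 0, -0.1625]}, {"pos":[0, 0, -0.175]}, {"pos":[0, 0, -0.175]}], "aperture": 0.055}}

```text
time_s: 21.35
tcp_pos: [0.5535, 0.3956, 0.1592]
eef_rot: [-179.7, -0.3, 3.1]
contact_force: [-0.3, 0.3, -0.1]
gripper_width: 0.0553
gripper_force: 0.0
```

```bash
python3 -c "
from h import *
parts()
s=r.get_state();print(np.round(totool(np.array([.5355,.1017,.12])-s['tcp_pos']),4))"
```

```text
bridge 197 xy [0.5336 0.1013] ang 1.1 ext [-0.026  0.029] tri (array([0.5301, 0.1035, 0.0276]), np.float64(0.0082)) lipx 0.054
tcp [0.5518 0.3942 0.1548] [-179.9   -0.     3. ] 21.4
[-0.0317  0.2913  0.0345]
```

In the tool's units: 0.2915 m / 0.8 = 0.3644, 0.29 m / 0.8 = 0.3625, 1 degrees / 120 = 0.0083.

Request:
{"api": "drive_effector", "payload": {"segments": [{"pos":[-0.0025, 0.0188, 0]}, {"pos":[-0.0075, 0.0625, 0]}, {"pos":[-0.0138, 0.11, 0]}, {"pos":[-0.02, 0.16, 0]}, {"pos":[-0.0263, 0.21, 0], "rot":[0, 0, 0.0083]}, {"pos":[-0.0325, 0.26, 0], "rot":[0, 0, 0.0083]}, {"pos":[-0.0375, 0.3063, 0.0125], "rot":[0, 0, 0.0083]}, {"pos":[-0.04, 0.3413, 0.025], "rot":[0, 0, 0.0083]}, {"pos":[-0.04, 0.3625, 0.0425], "rot":[0, 0, 0.0083]}, {"pos":[-0.04, 0.3644, 0.0425], "rot":[0, 0, 0.0083]}, {"pos":[-0.04, 0.3644, 0.0425], "rot":[0, 0, 0.0083]}], "aperture": 0.058}}

```text
time_s: 22.37
tcp_pos: [0.5341, 0.0995, 0.1189]
eef_rot: [179.9, 0.2, 1.9]
contact_force: [0.6, 0.7, 0.0]
gripper_width: 0.058
gripper_force: 0.0
```

```bash
python3 -c "
from h import *
s=r.get_state();print(np.round(totool(np.array([.5345,.1017,.024])-s['tcp_pos']),4))"
```

```text
[ 0.0007 -0.0024  0.0949]
```

In the tool's units: 0.095 m / 0.8 = 0.1188, 0.09 m / 0.8 = 0.1125.

Request:
{"api": "drive_effector", "payload": {"segments": [{"pos":[0, 0, 0.0188]}, {"pos":[0, 0, 0.05]}, {"pos":[0, 0, 0.0813]}, {"pos":[0, 0, 0.1025]}, {"pos":[0, 0, 0.1125]}, {"pos":[0, 0, 0.1188]}, {"pos":[0, 0, 0.1188]}]}}

```text
time_s: 22.95
tcp_pos: [0.5353, 0.1019, 0.0249]
eef_rot: [180.0, 0.1, 2.1]
contact_force: [0.4, -0.4, 0.2]
gripper_width: 0.0577
gripper_force: 0.0
```

Request:
{"api": "drive_effector", "payload": {"segments": [{}, {}, {}, {}, {}], "aperture": 0, "grip_n": 25}}

```text
time_s: 23.37
tcp_pos: [0.5359, 0.1017, 0.0263]
eef_rot: [-180.0, -0.1, 2.0]
contact_force: [-0.2, 0.3, 4.1]
gripper_width: 0.0333
gripper_force: 25.0
```

Request:
{"api": "drive_effector", "payload": {"segments": [{"pos":[0, 0, -0.025]}, {"pos":[0, 0, -0.0625]}, {"pos":[0, 0, -0.1063]}, {"pos":[0, 0, -0.1438]}, {"pos":[0, 0, -0.1625]}, {"pos":[0, 0, -0.1625]}]}}

```text
time_s: 23.87
tcp_pos: [0.5376, 0.1023, 0.1601]
eef_rot: [-179.8, -0.4, 2.1]
contact_force: [1.1, 0.7, -0.5]
gripper_width: 0.0331
gripper_force: 25.0
```

```bash
python3 -c "
from h import *
s=r.get_state();print(np.round(totool(np.array([.468,.397,.155])-s['tcp_pos']),4))"
```

```text
[-0.059  -0.297   0.0055]
```

In the tool's units: -0.297 m / 0.8 = -0.3713, -0.293 m / 0.8 = -0.3663.

Request:
{"api": "drive_effector", "payload": {"segments": [{"pos":[-0.0038, -0.0188, 0]}, {"pos":[-0.0125, -0.0625, 0]}, {"pos":[-0.0225, -0.11, 0]}, {"pos":[-0.0325, -0.1588, 0]}, {"pos":[-0.0425, -0.2075, 0]}, {"pos":[-0.0525, -0.2563, 0]}, {"pos":[-0.0625, -0.3025, 0]}, {"pos":[-0.07, -0.3438, 0]}, {"pos":[-0.0738, -0.3663, 0]}, {"pos":[-0.0738, -0.3713, 0]}, {"pos":[-0.0738, -0.3713, 0]}]}}

```text
time_s: 24.78
tcp_pos: [0.4653, 0.3968, 0.1545]
eef_rot: [179.9, 0.1, 2.1]
contact_force: [0.6, -0.0, -0.6]
gripper_width: 0.0335
gripper_force: 25.0
```

```bash
python3 -c "
from h import *
s=r.get_state();print(s['gripper_width'],np.round(totool(np.array([.469,.397,.0125])-s['tcp_pos']),4))"
```

```text
0.03345220225885634 [ 0.0038 -0.0002  0.142 ]
```

In the tool's units: 0.1415 m / 0.8 = 0.1769, 0.05 m / 0.8 = 0.0625.

Request:
{"api": "drive_effector", "payload": {"segments": [{"pos":[0.0038, 0, 0.025]}, {"pos":[0.0038, 0, 0.0625]}, {"pos":[0.0038, 0, 0.1063]}, {"pos":[0.0038, 0, 0.1438]}, {"pos":[0.0038, 0, 0.1688]}, {"pos":[0.0038, 0, 0.1769]}, {"pos":[0.0038, 0, 0.1769]}]}}

```text
time_s: 25.37
tcp_pos: [0.4686, 0.3935, 0.0126]
eef_rot: [179.8, 0.1, 2.0]
contact_force: [-0.5, -0.5, 0.8]
gripper_width: 0.0333
gripper_force: 25.0
```

Request:
{"api": "drive_effector", "payload": {"segments": [{}, {}, {}, {}, {"pos":[0, 0, -0.0375]}, {"pos":[0, 0, -0.0813]}, {"pos":[0, 0, -0.125]}, {"pos":[0, 0, -0.1688]}, {"pos":[0, 0, -0.2188]}, {"pos":[0, 0, -0.2625]}, {"pos":[0, 0, -0.3]}, {"pos":[0, 0, -0.3]}], "aperture": 0.055}}

```text
time_s: 26.37
tcp_pos: [0.4712, 0.3983, 0.2624]
eef_rot: [-179.5, -0.5, 2.1]
contact_force: [0.8, 0.7, 1.3]
gripper_width: 0.055
gripper_force: 0.0
```

Request:
{"api": "drive_effector", "payload": {"segments": [{"pos":[0, 0.025, 0]}, {"pos":[0, 0.0625, -0.0125]}, {"pos":[-0.005, 0.1125, -0.0125]}, {"pos":[-0.0125, 0.1625, -0.0125]}, {"pos":[-0.0188, 0.2125, -0.0125]}, {"pos":[-0.025, 0.2625, -0.0125]}, {"pos":[-0.025, 0.3125, -0.0125]}, {"pos":[-0.025, 0.3625, -0.0125]}, {"pos":[-0.025, 0.4125, -0.0125]}, {"pos":[-0.025, 0.45, -0.0125]}, {"pos":[-0.025, 0.4625, -0.0125]}], "aperture": 0}}

```text
time_s: 27.28
tcp_pos: [0.4614, 0.0226, 0.2645]
eef_rot: [-180.0, -0.1, 1.9]
contact_force: [-0.3, 0.0, -0.6]
gripper_width: 0.0
gripper_force: 0.0
```

Run:
```python
from h import *
parts()
b=cams.capture("top");a=cams.capture("side")
cv2.imwrite("pics/top4.png",cv2.resize(b["frame"][130:270,100:460,::-1],None,fx=2.2,fy=2.2,interpolation=cv2.INTER_CUBIC))
A=a["frame"][90:360,140:450,::-1]
cv2.imwrite("pics/side4.png",cv2.resize(A,None,fx=2.2,fy=2.2,interpolation=cv2.INTER_CUBIC))
```

```text
peg 47 xy [ 0.6222 -0.0193] ang 46.4 ext [-0.011  0.012] tri None lipx 0.135
tcp [0.4619 0.0242 0.2644] [-1.8e+02 -1.0e-01  1.9e+00] 27.4
```

View pics/top4.png

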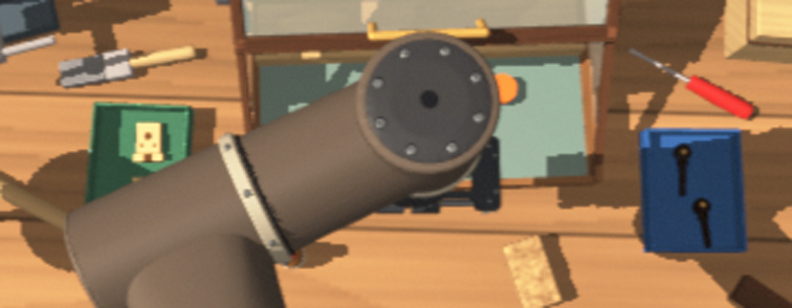

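View pics/side4.png

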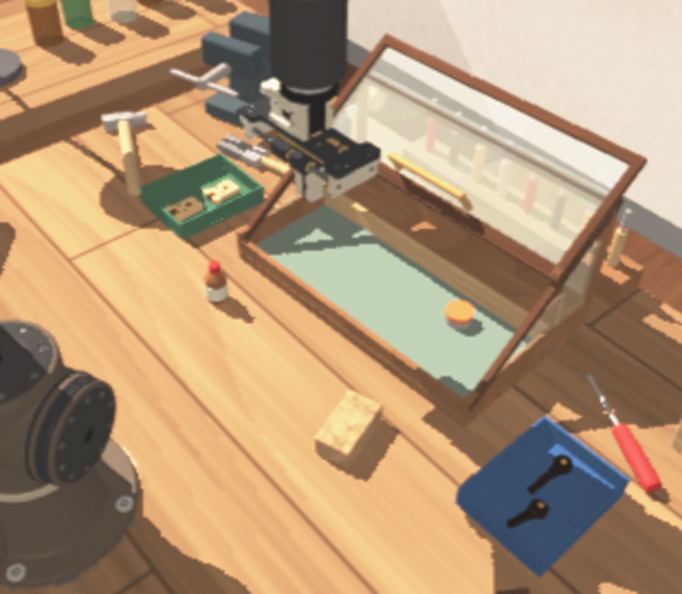

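In the tool's units: 0.229 m / 0.8 = 0.2863, -0.02 m / 0.8 = -0.025, -2 degrees / 120 = -0.0167.

Request:
{"api": "drive_effector", "payload": {"segments": [{"pos":[0.0063, 0.0038, -0.0125]}, {"pos":[0.0313, 0.01, -0.025]}, {"pos":[0.0688, 0.0188, -0.0313]}, {"pos":[0.1063, 0.025, -0.0313]}, {"pos":[0.1438, 0.0313, -0.0313]}, {"pos":[0.1813, 0.0375, -0.0313]}, {"pos":[0.2188, 0.0425, -0.0313], "rot":[0, 0, -0.0167]}, {"pos":[0.2563, 0.045, -0.0313], "rot":[0, 0, -0.0167]}, {"pos":[0.2775, 0.045, -0.0313], "rot":[0, 0, -0.0167]}, {"pos":[0.2863, 0.045, -0.0313], "rot":[0, 0, -0.0167]}, {"pos":[0.2863, 0.045, -0.0313], "rot":[0, 0, -0.0167]}], "aperture": 0}}

```text
time_s: 28.4
tcp_pos: [0.6933, -0.0004, 0.2871]
eef_rot: [180.0, 0.1, 4.1]
contact_force: [-0.3, 0.1, -0.3]
gripper_width: 0.0002
gripper_force: 0.0
```

Run:
```python
from h import *
a=cams.capture("side");m=cmask(a,(18,110,120),(32,255,255));m2=np.zeros_like(m);m2[150:190,310:360]=m[150:190,310:360]
vs,us=np.nonzero(m2);P=np.array([dep(a,u,v) for u,v in zip(us,vs)]);P=P[(P[:,2]>.19)&(P[:,2]<.26)]
print(len(P),np.median(P,0),P.min(0),P.max(0));print(r.get_state()['tcp_pos'])
```

```text
36 [ 0.65394274 -0.01554616  0.22360803] [ 0.64770644 -0.07527427  0.22035056] [0.66110133 0.06430169 0.22673613]
[ 6.92249514e-01 -6.62241286e-04  2.87777841e-01]
```

In the tool's units: 0.108 m / 0.8 = 0.135, 0.087 m / 0.8 = 0.1088.

Request:
{"api": "drive_effector", "payload": {"segments": [{"pos":[0, 0, 0.0188]}, {"pos":[0, 0, 0.05]}, {"pos":[0, 0, 0.0775]}, {"pos":[0, 0, 0.0925]}, {"pos":[0, 0, 0.0963]}, {"pos":[-0.01, 0, 0.0963]}, {"pos":[-0.02, 0, 0.0963]}, {"pos":[-0.03, 0, 0.1]}, {"pos":[-0.0425, 0, 0.1088]}, {"pos":[-0.055, 0, 0.1175]}, {"pos":[-0.0675, 0, 0.1263]}, {"pos":[-0.08, 0, 0.135]}]}}

```text
time_s: 29.45
tcp_pos: [0.6288, -0.0061, 0.1829]
eef_rot: [-179.9, -0.3, 4.1]
contact_force: [2.5, 2.1, -1.5]
gripper_width: 0.0007
gripper_force: 1.3
```

In the tool's units: -0.126 m / 0.8 = -0.1575, -0.122 m / 0.8 = -0.1525.

Request:
{"api": "drive_effector", "payload": {"segments": [{"pos":[-0.0125, 0, 0.0088]}, {"pos":[-0.0275, 0, 0.0188]}, {"pos":[-0.0425, 0, 0.03]}, {"pos":[-0.0575, 0, 0.04]}, {"pos":[-0.0725, 0, 0.0513]}, {"pos":[-0.0875, 0, 0.0613]}, {"pos":[-0.1025, 0, 0.0713]}, {"pos":[-0.1175, 0, 0.0825]}, {"pos":[-0.1325, 0, 0.0925]}, {"pos":[-0.145, 0, 0.1013]}, {"pos":[-0.1525, 0, 0.1063]}, {"pos":[-0.1575, 0, 0.11]}]}}

```text
time_s: 30.45
tcp_pos: [0.5043, -0.015, 0.0949]
eef_rot: [-180.0, -0.3, 4.1]
contact_force: [6.5, -0.3, 6.2]
gripper_width: 0.0003
gripper_force: 3.5
```

Run:
```python
from h import *
a=cams.capture("side");b=cams.capture("top")
for c,(u0,v0,u1,v1) in((b,(262,195,325,225)),(a,(265,170,345,245))):
    m=cmask(c,(18,110,100),(32,255,255));m2=np.zeros_like(m);m2[v0:v1,u0:u1]=m[v0:v1,u0:u1]
    vs,us=np.nonzero(m2);P=np.array([dep(c,u,v) for u,v in zip(us,vs)]);P=P[(P[:,2]>.085)&(P[:,2]<.25)] if len(us) else P
    print(len(us),len(P),np.median(P,0) if len(P) else None)
```

```text
1 1 [ 0.50790427 -0.08749235  0.0853622 ]
21 14 [0.47764988 0.02552007 0.10248788]
```

In the tool's units: -0.006 m / 0.8 = -0.0075, -0.004 m / 0.8 = -0.005.

Request:
{"api": "drive_effector", "payload": {"segments": [{"pos":[-0.0025, 0, 0.0013]}, {"pos":[-0.005, 0, 0.0038]}, {"pos":[-0.0075, 0, 0.005]}, {"pos":[-0.0075, 0, 0.005]}]}}

```text
time_s: 30.88
tcp_pos: [0.5042, -0.0144, 0.0928]
eef_rot: [-179.9, -0.8, 4.2]
contact_force: [14.5, -2.2, 6.8]
gripper_width: 0.0006
gripper_force: 6.9
```

Request:
{"api": "drive_effector", "payload": {"segments": [{"pos":[0.0075, 0, -0.005]}, {"pos":[0.0188, 0, -0.0125]}, {"pos":[0.0225, 0, -0.0375]}, {"pos":[0.0225, 0, -0.075]}, {"pos":[0.0225, 0, -0.1188]}, {"pos":[0.0188, -0.025, -0.1625]}, {"pos":[0, -0.0625, -0.1875]}, {"pos":[-0.025, -0.1125, -0.2]}, {"pos":[-0.0375, -0.1625, -0.2]}, {"pos":[-0.0438, -0.2125, -0.2]}, {"pos":[-0.0438, -0.25, -0.2]}, {"pos":[-0.0438, -0.2625, -0.2]}]}}

```text
time_s: 31.88
tcp_pos: [0.446, 0.1945, 0.2493]
eef_rot: [-180.0, 0.0, 4.2]
contact_force: [0.2, -0.4, -0.7]
gripper_width: 0.0003
gripper_force: 0.0
```

Run:
```python
from h import *
a=cams.capture("side");b=cams.capture("top")
for c,(u0,v0,u1,v1) in((b,(262,200,325,220)),(a,(270,200,325,245))):
    m=cmask(c,(18,110,120),(32,255,255));m2=np.zeros_like(m);m2[v0:v1,u0:u1]=m[v0:v1,u0:u1]
    vs,us=np.nonzero(m2);P=np.array([dep(c,u,v) for u,v in zip(us,vs)]);P=P[(P[:,2]>.09)&(P[:,2]<.25)]
    print(len(us),np.median(P,0),us.mean(),vs.mean())
cv2.imwrite("pics/end.png",cv2.resize(b["frame"][90:270,130:460,::-1],None,fx=2.4,fy=2.4))
```

```text
70 [ 0.48480802 -0.01910721  0.10740637] 292.4714285714286 212.87142857142857
1 [nan nan nan] 270.0 243.0
  return _methods._mean(a, axis=axis, dtype=dtype,
  ret = um.true_divide(
```

View pics/end.png

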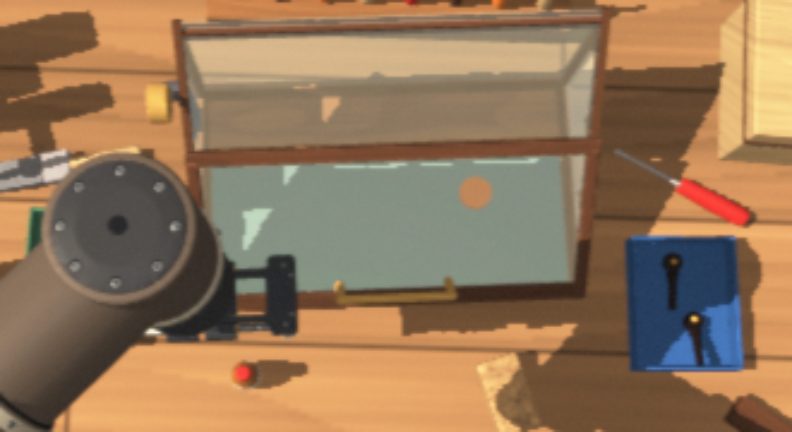

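Run:
```python
from h import *
b=cams.capture("top")["frame"];o=cv2.imread("pics/top0.png")[:,:,::-1].copy()
for f in(o,b):
    m=cmask({"frame":f},(18,110,70),(32,255,255))[200:225,272:318];vs,us=np.nonzero(m);print(len(us),us.mean()+272,vs.mean()+200)
x=slice(330,365)
for f in(o,b):print(f[140:165,x].mean((1,2)).round().astype(int), f[200:222,x].mean((1,2)).round().astype(int))
g=lambda f:np.float32(cv2.cvtColor(f,cv2.COLOR_RGB2GRAY))
print([cv2.phaseCorrelate(g(o)[145:165,s],g(b)[145:165,s]) for s in(slice(225,290),slice(290,370))])
```

```text
145 295.51724137931035 213.2344827586207
48 293.9375 213.22916666666666
[120 120 122 123 123 123 123 107  84  76  78  80  80  79  86 114 142 165
 137 131 132 132 132 132 132] [134 134 134 134 134 134 133 120  87  73  72  72  70  70  73  90 143 148
 148 151 152 152]
[122 123 124 125 125 126 125 108  79  76  79  81  82  81  88 117 145 168
 139 134 134 135 135 134 135] [137 136 137 136 137 137 135 121  75  46  41  42  41  43  47  65  75  76
  76  77  79  78]
[((-0.01803692657288991, -0.023805564508109), 1.0455055544773737), ((-0.09059845536386746, -0.23947279266561416), 0.6874412626028061)]
```

Frame edges are at the same rows as at the start, so the sash is fully shut; handing in.

```bash
python3 -c "
from plant import r, cams
print(r.close_job())"
```

```text
the job is handed in; nothing more can be done
None
```

Job handed in at about 32 s: both pegs are in the blue tray, both bridges in the green tray, the tin is still in the cabinet, and the sash is shut, as the camera pictures show; the hand-in printed no verdict.

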